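Let the bananas out of the hopper and ease its lid down

TASK

A cluster of green bananas waits behind the sloping lid of the steel hopper chute. With your fingertips press the red lever pad beside the chute right down, so that the lid stands wide open, and keep it down until the bananas have slid into the pan at the foot of the chute; then let the lever rise slowly under your fingers, all the way up, so that the lid comes down gently, without slamming, and is fully shut. Do not touch the bananas or the lid themselves, and leave the other things on the table where they stand.

Things in the scene. Friction and masses are not known exactly. Their poses are not given: they have to be found in the camera images.
- pan (a point): Middle of the pan floor of the fixed stainless steel hopper chute, 12 mm above the table; its x axis points up the chute, away from the robot, y to the lever's side, z up; turned -20 to +11 degrees. The chute is 208 mm wide and reaches from x = -0.082 to +0.450. The flat pan, with 66 mm walls and a blue foam pad at its end, reaches to x = +0.080; from there a slippery floor rises at 24 degrees.
- lever_pad (a point): Centre of the upper face of the red lever pad, the place to press: 38 x 34 mm, nothing above it, 96 mm outside the chute's side plate (pan frame x = +0.060, y = +0.200). Untouched it is 156 mm above the table, its robot side tilted up 17 degrees; right down it is 78 mm lower, tilted 17 degrees the other way, 8 mm nearer the robot. It takes about 4 N at first, 11 N at the bottom.
- pivot (a point): The lever's pivot axis (along the chute's y), in the plane of the lever's hand arm: pan frame x = +0.180, y = +0.200, 105 mm above the table. The pad's centre turns about it at a radius of 131 mm, so a vertical stroke stays on the pad.
- lever (a joint): Angle of the lever, rad: 0 = up (lid shut), 0.61 = right down on its stop. A rod links it to the lid, so that both always move together, the lid 1.7 times as far. It has no latch: let go, it comes up as the lid falls.
- lid (a joint): Angle of the lid, rad: 0 = shut, 1.04 = wide open (level, 0.22 m up). Steel plate 192 x 155 mm, hinged at its upper edge, opening towards the robot. Above 0.9 is wide open, below 0.04 shut. It falls by its own weight: let go when wide open it shuts in 0.3 s at nearly 5 rad/s, a slam. More than 2 rad/s while closing (the pad rising at 0.15 m/s) counts as slamming.
- lid_edge (a point): Middle of the lid's lower edge; with the lid shut it stands on the sloping floor at x = +0.200 in the pan's frame. The hinge is at x = +0.270, 210 mm above the table; the chute's highest point, 232 mm, is there.
- cluster_mid (a point): Middle of the loose cluster of four green bananas in the chute (about 185 x 150 mm, 55 mm high, 0.4 to 0.65 kg). At the start it lies on the slope behind the lid, near x = +0.28 in the pan's frame. With the lid open it slides down by itself in about a second and stops at the foam pad, near x = +0.015; below x = +0.07 it is in the pan.
- cup: Bystander, loose: red plastic cup, 74 mm across, 95 mm high, origin at the centre of its foot; it stands beside the lever, 90 to 120 mm from its centre line, away from the chute.
- tape: Bystander, loose: roll of brown packing tape lying flat, 104 mm across, 48 mm high, origin at the centre of its underside; beside the lever like the cup, in front of it or behind (it and the cup may have changed places).
- wash_bottle: Bystander, loose: white plastic bottle with green label and cap, 68 mm across, 190 mm high, origin at the centre of its foot.
- glass_bottle: Bystander, loose: green glass bottle, 64 mm across, 210 mm high, origin at the centre of its foot.
- spare_cluster: Bystander, loose: three green bananas lying on the table, about 185 x 115 mm, 55 mm high, origin at the centre of the underside.
- knife: Bystander, loose: short knife lying flat with a dark wooden handle, 230 mm long, 20 mm high, origin at the blade end of the handle.
Things that resemble listed ones, but are neither listed nor needed, are in the scene too. What is shaped like the part that bears cluster_mid but white is not meant.

How it is judged (in metres and radians):
On the way:
1. the fingers hold the lever down with the lid wide open until the bananas have slid into the pan (value of joint lid above 0.9 rad and x of cluster_mid in the frame of pan below 0.07 m and z of cluster_mid in the frame of pan below 0.063 m and contact force between the fingers and lever above 1 N), for 0.2 s.
At the end, for the whole second after the job is handed in: The lid is fully shut (below 0.04 rad) and the lever back up, and the bananas lie still in the pan at the foot of the chute (their middle within 70 mm of the pan's, along the chute) (value of joint lid below 0.04 rad and velocity of joint lid below 0.05 rad/s and x of cluster_mid in the frame of pan between -0.07 and 0.07 m and z of cluster_mid in the frame of pan below 0.063 m and linear speed of cluster below 0.03 m/s); the robot touches nothing.
It fails at once if the lid slams or drops: it closes faster than 2 rad/s (velocity of joint lid below -2 rad/s).
It fails at once if the robot touches the bananas in the chute (contact force between the arm and cluster above 0.5 N).
It fails at once if the robot touches the lid (contact force between the arm and lid above 0.5 N).
It fails at once if another thing on the table is moved by more than 20 mm (distance of any of cup, tape, wash_bottle, glass_bottle, spare_cluster, knife from where it was at the start of the episode above 0.02 m).
It also fails if it takes over 40 s, if anything falls off the work surface, if the arm or the gripper's body presses on something with over 40 N, if the wrist force passes 120 N, or if a joint passes its speed limit or range.

ROBOT

A 7-joint arm with a two-finger parallel gripper is mounted at the origin on the work surface. World frame = base frame: x ahead of the robot, y to its left, z up, the work surface at z = 0. Lengths are in m, angles in degrees, forces in N, time in s.
With the tool pointing down it reaches from about 0.425 to 0.875 m from the base axis. Payload 4.7 kg.
Tool frame: the origin (TCP) lies between the finger pads; the fingertips stand 8 mm ahead of it and the grasp point (between the pads) lies 11 mm behind it; z points along the fingers, y is the line along which they close (so a half turn about z gives the same grasp; the last joint's range is limited). The gripper opens to 87 mm and grips with 3 to 60 N. Pads are 19 mm wide; open, the fingers measure 117 mm over their backs; the gripper's body (75 mm by 190 mm) begins 51 mm behind the grasp point.
Start: joints at [-74.307, 18.392, -4.016, 83.108, 1.295, 78.541, -3.26], TCP at [0.167, 0.628, 0.231] pointing down, gripper open.
Joint ranges: [-163.93, 163.93], [-17.29, 119.83], [-79.2, 71.16], [3.27, 140.29], [-89.18, 269.18], [5.43, 117.66], [-154.24, 154.24]. Speed limits (degrees/s): [147.25, 147.25, 180, 180, 180, 180, 180].

INTERFACE

Orientations are given as [roll, pitch, yaw] about the fixed x, y, z axes, in that order (R = Rz(yaw) Ry(pitch) Rx(roll)).
In Python, from cell import env, viewer gives the robot as it stands. The module is installed in compiled form; this text tells all that it offers.
- The arm moves only by the tool arm_command, never from a script. Its argument "series" is a list of rows, each a list of 2 entries, a list of its own where there are three numbers: the shift along the tool's x, y, z in mm, then the turn about the tool's z in rad. A call has exactly 5 rows; each row is the pose to reach, as a shift and turn from the pose commanded when the call began, along the tool's axes at that moment; what a row does not reach only later rows make up. A row lasts 1/10 s, in which the tool goes at most 50 mm and 8.59 degrees, less where a joint would pass 70% of its speed; a pose out of reach is approached as far as the arm can. A call with a gripper value outside its range is refused whole. "grip" is the gripper command: -1 is fully open, 1 is shut, values between are in proportion, set as the call begins (left out, the last holds). The fingers move at their own pace and stop on an object; "grip_force" is the grip in N (left out, the last holds). Time passes only in rows, so rows that repeat a pose let the fingers close, or fill a call up. It gives the time, the measured TCP pose, the force, the opening and the grip force at its end, in the units of the state.
- env.get_obs(): the state, without advancing time (a new reading comes with each control period).
- viewer.read_camera(name): name is "side" or "top" or "wrist"; returns (picture, depth): 420x560x3 uint8, blue, green, red; 420x560 float32, m along the optical axis (not along the pixel's ray), 0 where there is no reading.
- viewer.calibration(name): a dict with "K" (3x3 intrinsics, pixels), "dist" ([k1, k2, p1, p2, k3] as OpenCV has them; the pictures are not rectified), "T" (4x4, takes a point from camera to world coordinates); the wrist camera has in their place "hand_eye" (4x4, takes a point from camera to tool coordinates, whose origin is the TCP and whose axes are the flange's). Camera axes: x right, y up, looking along -z (the intrinsics and any distortion apply to the point x, -y, -z); pixel columns grow to the right and rows downward; lengths in m; the calibration is good to about 2 mm. A picture is of the moment at which its call begins: read the wrist's pose just before it. calibration takes no time and is no camera call.
- env.sign_off(): hands the job in; it is judged then, once.
The state is a dict: "time_s": time; "qpos": joint angles; "joint_velocities": joint speeds; "effort": joint torques, N m; "tool_pos": TCP position; "tool_rot": TCP orientation; "force": force on the tool from outside, world axes, zero at the start; "wrist_torque": the same for the moment, N m; "grip_width": finger opening in m; "grasp_force": force on a finger pad.
Only numpy, scipy, OpenCV 4.12 (cv2) and the standard library are available. Lean on these libraries where they do the work, as an engineer would, in place of code of your own. Each camera call takes 0.05 s, during which the arm holds its last target. There are 200 camera calls.

## Working session

There is one attempt and no reset: what is moved stays moved. The work goes in short steps, Python scripts to look and compute and a tool call to move; the robot and the scene stay as the last step left them, time stands still between calls to the robot, and variables do not carry over. Pictures are saved under pics/ and viewed, at most 10 in all, crops included, and the job is handed in when it is done.

Besides the shell and the picture viewer there is one more tool, called after "Call:" as name([rows], argument=value, ...), one row to a line, values as JSON. arm_command: Moves the arm, as the interface text tells. Its arguments: {"type":"object","properties":{"series":{"type":"array"},"grip":{"type":"number"},"grip_force":{"type":"number"}},"required":["series"]}

```bash
mkdir -p pics; cat > h.py <<'E'
import numpy as np, cv2
from cell import env, viewer
def cloud(name):
    im,d=viewer.read_camera(name); c=viewer.calibration(name)
    h,w=d.shape; u,v=np.meshgrid(np.arange(w),np.arange(h))
    p=cv2.undistortPoints(np.stack([u,v],-1).reshape(-1,1,2).astype(float),c["K"],np.array(c["dist"])).reshape(h,w,2)
    P=np.stack([p[...,0]*d,-p[...,1]*d,-d],-1)
    T=np.array(c["T"]); return im,d,P@T[:3,:3].T+T[:3,3]
E
python3 - <<'E'
from h import *
o=env.get_obs(); print({k:np.round(v,3) for k,v in o.items()})
ims=[]
for n in ("top","side"):
    im,d,P=cloud(n); ims.append(im); np.savez(n+".npz",im=im,d=d,P=P)
    cv2.imwrite(f"pics/{n}.png",im)
    hsv=cv2.cvtColor(im,cv2.COLOR_BGR2HSV)
    m=(((hsv[...,0]<8)|(hsv[...,0]>172))&(hsv[...,1]>130)&(hsv[...,2]>60)).astype(np.uint8)
    k,l,s,c=cv2.connectedComponentsWithStats(m)
    for i in range(1,k):
        if s[i,4]>25:
            q=P[(l==i)&(d>0)]; print(n,s[i],np.round(np.median(q,0),3),q.min(0).round(3),q.max(0).round(3))
E
```

```text
{'time_s': np.float64(0.0), 'qpos': array([-74.306,  18.441,  -4.016,  83.175,   1.295,  78.541,  -3.261]), 'joint_velocities': array([ 0.058, -0.046, -0.007,  0.052, -0.049,  0.006, -0.015]), 'effort': array([ 0.0000e+00, -4.9128e+01, -4.0400e-01, -3.1254e+01, -6.4000e-02,
        4.3000e-02,  0.0000e+00]), 'tool_pos': array([0.167, 0.628, 0.229]), 'tool_rot': array([-1.79888e+02,  5.00000e-03,  1.65116e+02]), 'force': array([0.172, 0.03 , 0.371]), 'wrist_torque': array([ 0.022, -0.016,  0.02 ]), 'grasp_force': np.float64(0.0), 'grip_width': np.float64(0.087)}
top [ 148   24  116   74 6258] [ 1.5    0.342 -0.477] [ 1.058  0.076 -0.754] [1.726 0.719 0.011]
top [227 215  24  24 459] [0.547 0.147 0.013] [ 0.501  0.109 -0.007] [0.594 0.193 0.103]
top [261 232  13  13 148] [0.487 0.044 0.152] [ 0.467  0.027 -0.005] [0.529 0.07  0.164]
side [242 178  35  36 694] [0.532 0.12  0.064] [ 0.468  0.019 -0.006] [0.581 0.31  0.16 ]
side [ 423  209  107  120 7762] [ 1.485  0.314 -0.48 ] [ 1.064 -0.366 -0.76 ] [1.969 0.969 0.003]
```

View pics/top.png

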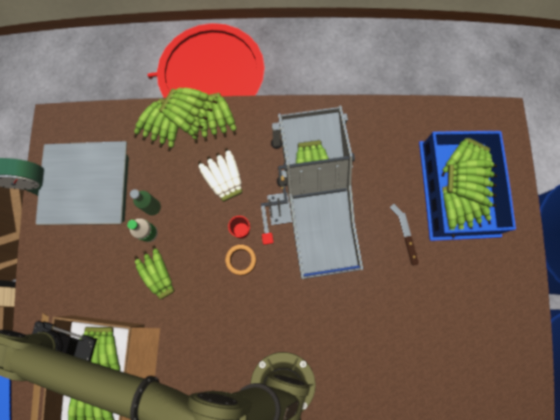

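View pics/side.png

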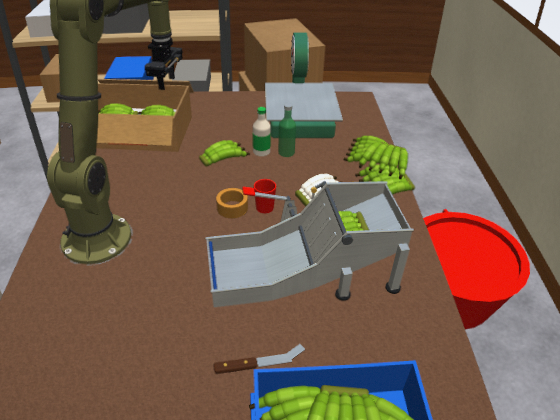

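Top view: the red things are the lever pad at (267,238), small, flat and on the lever arm beside the chute. The cup is at (239,227) and is round, and the big tub at (210,65) is on the floor. The pad fits the description. The tape is at (240,260), the foam edge runs (303,274)-(360,268), and in the side view the pad is at (248,191). I'll confirm with a crop and measure.

```bash
python3 - <<'E'
from h import *
z=np.load("top.npz"); im,d,P=z["im"],z["d"],z["P"]
hsv=cv2.cvtColor(im,cv2.COLOR_BGR2HSV)
red=((hsv[...,0]<8)|(hsv[...,0]>172))&(hsv[...,1]>130)
m=np.zeros(d.shape,bool); m[230:248,258:277]=1
q=P[m&red&(P[...,2]>.13)]; print("pad top",q.mean(0),q.min(0),q.max(0),len(q))
c=viewer.calibration("top")
def ray(u,v,h):
    p=cv2.undistortPoints(np.array([[[u,v]]],float),np.array(c["K"]),np.array(c["dist"]))[0,0]
    T=np.array(c["T"]); r=T[:3,:3]@[p[0],-p[1],-1]; return T[:3,3]+r*(h-T[2,3])/r[2]
v,u=np.nonzero(m&red); print("pad ray",u.mean(),v.mean(),ray(u.mean(),v.mean(),.156), cv2.minAreaRect(np.stack([u,v],1).astype(np.float32)))
# blue foam
b=(hsv[...,0]>100)&(hsv[...,0]<125)&(hsv[...,1]>120); w=np.zeros(d.shape,bool); w[255:285,295:370]=1
v,u=np.nonzero(b&w); R=np.array([ray(a,e,.07) for a,e in zip(u,v)])
vx,vy,x0,y0=cv2.fitLine(R[:,:2].astype(np.float32),cv2.DIST_HUBER,0,.01,.01).ravel(); print("foam n",len(u),"mid",(R[:,:2].min(0)+R[:,:2].max(0))/2,"yaw",(np.degrees(np.arctan2(vy,vx))-90+90)%180-90)
# chute high points
w=np.zeros(d.shape,bool); w[100:280,285:365]=1
q=P[w&(P[...,2]>.03)&(P[...,2]<.3)&(P[...,0]<1)]
r=cv2.minAreaRect(q[:,:2].astype(np.float32)); print("chute rect",r)
for n,(a,e,f,g) in dict(tape=(222,242,258,276),cup=(227,213,252,240)).items():
    q=P[e:g,a:f].reshape(-1,3); q=q[(q[:,2]>.03)&(q[:,2]<.12)]; print(n,q.min(0),q.max(0))
cv2.imwrite("pics/crop.png",cv2.resize(im[160:285,215:365],None,fx=4.5,fy=4.5,interpolation=cv2.INTER_CUBIC))
s=np.load("side.npz")["im"]
E
```

```text
pad top [0.47975074 0.04431999 0.19014534] [0.29474855 0.00664105 0.14209792] [0.50379368 0.06378123 1.52939846] 115
pad ray 267.1216216216216 238.34459459459458 [0.48449014 0.04384478 0.156     ] ((267.0, 238.0), (12.0, 12.0), 90.0)
foam n 57 mid [ 0.38356288 -0.17130424] yaw 7.790558
chute rect ((0.6367720365524292, -0.13742198050022125), (0.55010586977005, 0.24549399316310883), 3.8743441104888916)
tape [0.37639057 0.0886571  0.03017348] [0.47754375 0.19008118 0.0596732 ]
cup [0.50096871 0.10940272 0.03010606] [0.57161481 0.17499352 0.10273439]
```

View pics/crop.png

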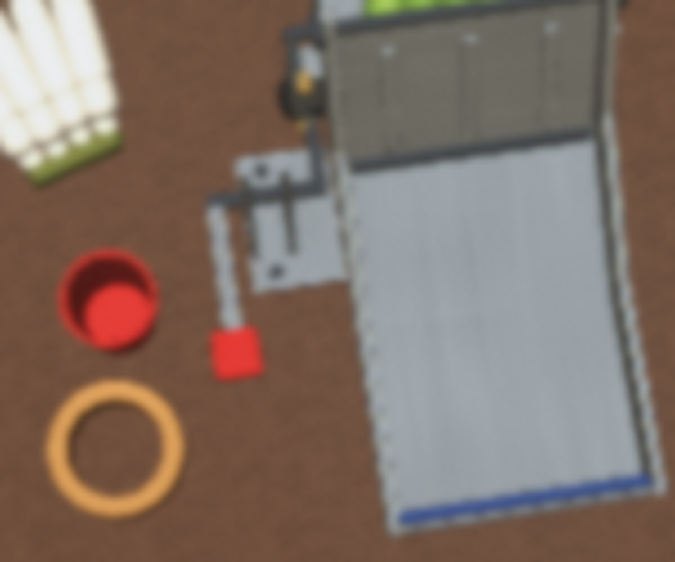

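The crop shows the red pad at (237,353) on the lever arm, which confirms it. Cup and tape stand clear to its left, and the chute yaw is about 7.7°. I'll raise the arm, turn it so the gripper's long side lies across the chute, and close the gripper.

Call:
arm_command([
  [[0,0,-20],-0.08],
  [[0,0,-40],-0.16],
  [[0,0,-60],-0.24],
  [[0,0,-80],-0.32],
  [[0,0,-80],-0.39],
], grip=1, grip_force=20)

```text
time_s: 0.6
tool_pos: [0.1672, 0.6293, 0.3137]
tool_rot: [179.7, 0.1, -172.4]
force: [1.2, 0.5, 0.2]
grip_width: 0.055
grasp_force: 0.0
```

Call:
arm_command([
  [[-15,-40,0],0],
  [[-30,-80,0],0],
  [[-45,-120,0],0],
  [[-60,-160,0],0],
  [[-75,-200,0],0],
])

```text
time_s: 1.1
tool_pos: [0.2679, 0.4378, 0.3101]
tool_rot: [-180.0, -0.0, -172.5]
force: [0.7, 0.0, 0.9]
grip_width: 0.015
grasp_force: 0.0
```

Call:
arm_command([
  [[-15,-40,0],0],
  [[-30,-80,0],0],
  [[-45,-120,0],0],
  [[-60,-160,0],0],
  [[-75,-200,0],0],
])

```text
time_s: 1.6
tool_pos: [0.368, 0.2492, 0.3103]
tool_rot: [180.0, -0.0, -172.5]
force: [1.0, 1.1, -0.9]
grip_width: 0.0001
grasp_force: 0.0
```

Call:
arm_command([
  [[-17,-44,0],0],
  [[-35,-88,0],0],
  [[-52,-132,0],0],
  [[-70,-176,0],0],
  [[-86,-219,0],0],
])

```text
time_s: 2.1
tool_pos: [0.4818, 0.0431, 0.3104]
tool_rot: [180.0, 0.0, -172.5]
force: [0.1, 0.6, 0.1]
grip_width: 0.0008
grasp_force: 0.0
```

Call:
arm_command([
  [[0,0,30],0],
  [[0,0,60],0],
  [[0,0,90],0],
  [[0,0,105],0],
  [[0,0,110],0],
])

```text
time_s: 2.6
tool_pos: [0.4798, 0.0448, 0.1984]
tool_rot: [-180.0, -0.2, -172.5]
force: [-0.3, -0.4, -0.4]
grip_width: 0.0003
grasp_force: 0.0
```

```bash
python3 - <<'E'
from h import *
o=env.get_obs(); print(o["tool_pos"],o["tool_rot"],o["force"])
a=viewer.read_camera("top")[0]; b=viewer.read_camera("side")[0]
f=lambda i:cv2.resize(i,(400,400),interpolation=cv2.INTER_CUBIC)
cv2.imwrite("pics/pre.png",np.hstack([f(a[150:290,210:350]),f(b[110:250,190:330])]))
E
```

```text
[0.47984544 0.044785   0.19836062] [-179.96580014   -0.22484164 -172.54676228] [-0.25806695 -0.4196649  -0.40061038]
```

View pics/pre.png

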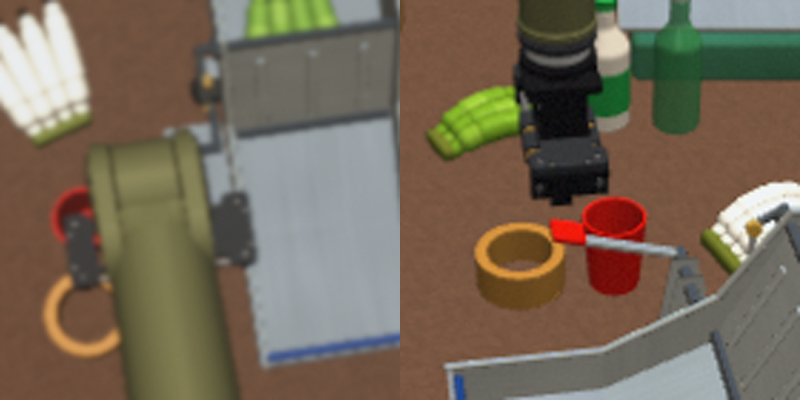

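The fingertips (562,200 in the right crop) are right above the pad (567,232), and the gripper body is clear of the cup and chute walls. Pressing now.

Call:
arm_command([
  [[0,0,8],0],
  [[0,0,16],0],
  [[0,0,24],0],
  [[0,0,30],0],
  [[0,0,36],0],
])

```text
time_s: 3.2
tool_pos: [0.4811, 0.0451, 0.1644]
tool_rot: [180.0, -0.0, -172.5]
force: [-1.9, -0.1, 5.1]
grip_width: 0.0003
grasp_force: 2.0
```

Call:
arm_command([
  [[0,0,8],0],
  [[0,0,16],0],
  [[0,0,24],0],
  [[0,0,32],0],
  [[0,0,40],0],
])

```text
time_s: 3.7
tool_pos: [0.4798, 0.0448, 0.1246]
tool_rot: [180.0, -0.2, -172.5]
force: [-7.3, -1.3, 10.7]
grip_width: 0.0007
grasp_force: 5.1
```

Call:
arm_command([
  [[0,0,8],0],
  [[0,0,16],0],
  [[0,0,24],0],
  [[0,0,30],0],
  [[0,0,35],0],
])

```text
time_s: 4.2
tool_pos: [0.4813, 0.045, 0.0903]
tool_rot: [180.0, -0.0, -172.5]
force: [-4.3, -1.0, 11.5]
grip_width: 0.0007
grasp_force: 5.9
```

Call:
arm_command([
  [[0,0,2],0],
  [[0,0,4],0],
  [[0,0,4],0],
  [[0,0,4],0],
  [[0,0,4],0],
])

```text
time_s: 4.7
tool_pos: [0.4818, 0.0451, 0.0882]
tool_rot: [179.9, 0.0, -172.6]
force: [-9.2, -0.3, 22.3]
grip_width: 0.0004
grasp_force: 12.0
```

```bash
python3 - <<'E'
from h import *
o=env.get_obs(); print(o["tool_pos"],o["force"])
a=viewer.read_camera("top")[0]; b=viewer.read_camera("side")[0]
f=lambda i:cv2.resize(i,(400,400),interpolation=cv2.INTER_CUBIC)
cv2.imwrite("pics/down.png",np.hstack([f(a[120:290,220:390]),f(b[120:320,200:400])]))
E
```

```text
[0.48179942 0.04509    0.08823322] [-9.22486588 -0.27041595 22.29656279]
```

View pics/down.png

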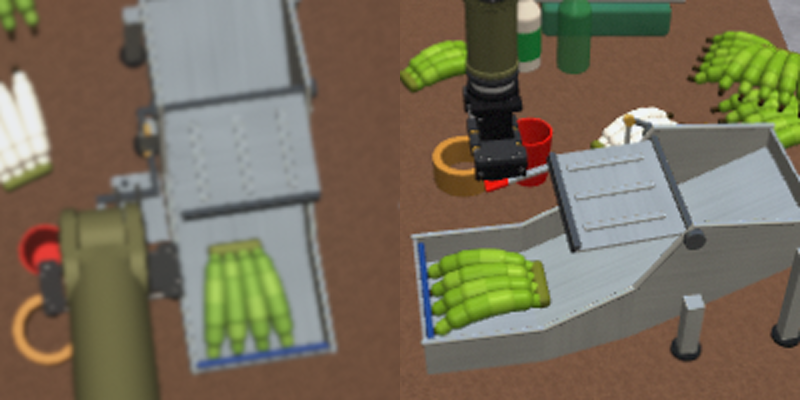

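The lid is level and wide open, with the lever on its stop (22 N). The bananas lie at the foam (about (245,300) in the left crop). I'll hold a second, then rise slowly.

Call:
arm_command([
  [[0,0,0],0],
  [[0,0,0],0],
  [[0,0,0],0],
  [[0,0,0],0],
  [[0,0,0],0],
])

```text
time_s: 5.3
tool_pos: [0.4818, 0.0451, 0.0882]
tool_rot: [179.9, 0.0, -172.6]
force: [-8.3, -1.2, 21.6]
grip_width: 0.0004
grasp_force: 12.0
```

Call:
arm_command([
  [[0,0,0],0],
  [[0,0,0],0],
  [[0,0,-2],0],
  [[0,0,-4],0],
  [[0,0,-6],0],
])

```text
time_s: 5.8
tool_pos: [0.481, 0.045, 0.0925]
tool_rot: [180.0, -0.1, -172.5]
force: [-4.7, -1.0, 8.8]
grip_width: 0.0008
grasp_force: 5.1
```

Call:
arm_command([
  [[0,0,-3],0],
  [[0,0,-6],0],
  [[0,0,-9],0],
  [[0,0,-12],0],
  [[0,0,-15],0],
])

```text
time_s: 6.3
tool_pos: [0.4795, 0.0448, 0.1068]
tool_rot: [180.0, -0.3, -172.5]
force: [-6.5, -0.7, 8.5]
grip_width: 0.0007
grasp_force: 4.7
```

Call:
arm_command([
  [[0,0,-3],0],
  [[0,0,-6],0],
  [[0,0,-9],0],
  [[0,0,-12],0],
  [[0,0,-15],0],
])

```text
time_s: 6.8
tool_pos: [0.4796, 0.0448, 0.1218]
tool_rot: [180.0, -0.2, -172.5]
force: [-6.8, -0.5, 8.2]
grip_width: 0.0003
grasp_force: 4.1
```

Call:
arm_command([
  [[0,0,-3],0],
  [[0,0,-6],0],
  [[0,0,-9],0],
  [[0,0,-12],0],
  [[0,0,-15],0],
])

```text
time_s: 7.3
tool_pos: [0.4813, 0.045, 0.1372]
tool_rot: [180.0, -0.0, -172.5]
force: [-2.0, -0.3, 6.8]
grip_width: 0.0005
grasp_force: 2.9
```

Call:
arm_command([
  [[0,0,-3],0],
  [[0,0,-6],0],
  [[0,0,-9],0],
  [[0,0,-12],0],
  [[0,0,-15],0],
])

```text
time_s: 7.8
tool_pos: [0.483, 0.0453, 0.1526]
tool_rot: [180.0, 0.2, -172.5]
force: [4.5, 1.2, 3.1]
grip_width: 0.0002
grasp_force: 2.1
```

Under control. The last stretch to the top goes slower, then I'll back off.

Call:
arm_command([
  [[0,0,-2],0],
  [[0,0,-4],0],
  [[0,0,-6],0],
  [[0,0,-8],0],
  [[0,0,-10],0],
])

```text
time_s: 8.3
tool_pos: [0.4811, 0.0451, 0.1615]
tool_rot: [180.0, -0.0, -172.5]
force: [2.8, 0.7, 2.7]
grip_width: 0.0005
grasp_force: 1.8
```

Call:
arm_command([
  [[0,0,-2],0],
  [[0,0,-4],0],
  [[0,0,-6],0],
  [[0,0,-8],0],
  [[0,0,-10],0],
])

```text
time_s: 8.8
tool_pos: [0.4797, 0.0448, 0.1708]
tool_rot: [-180.0, -0.2, -172.5]
force: [-0.4, 0.2, 0.5]
grip_width: 0.0001
grasp_force: 0.0
```

Call:
arm_command([
  [[0,0,-4],0],
  [[0,0,-10],0],
  [[0,0,-25],0],
  [[0,0,-45],0],
  [[0,0,-65],0],
])

```text
time_s: 9.3
tool_pos: [0.4808, 0.0449, 0.2372]
tool_rot: [-180.0, -0.1, -172.5]
force: [0.7, 0.0, 0.0]
grip_width: 0.0002
grasp_force: 0.0
```

Call:
arm_command([
  [[0,0,-10],0],
  [[0,0,-15],0],
  [[0,0,-15],0],
  [[0,0,-15],0],
  [[0,0,-15],0],
])

```text
time_s: 9.8
tool_pos: [0.4808, 0.045, 0.2506]
tool_rot: [-180.0, -0.1, -172.5]
force: [-0.0, -0.3, 0.5]
grip_width: 0.0007
grasp_force: 0.0
```

```bash
python3 - <<'E'
from h import *
o=env.get_obs(); print(o["tool_pos"],o["force"])
a=viewer.read_camera("top")[0]; b=viewer.read_camera("side")[0]
f=lambda i:cv2.resize(i,(400,400),interpolation=cv2.INTER_CUBIC)
cv2.imwrite("pics/end.png",np.hstack([f(a[120:290,220:390]),f(b[120:320,200:400])]))
E
```

```text
[0.4808129  0.04502218 0.25061586] [-0.02691027 -0.31688247  0.4792562 ]
```

View pics/end.png

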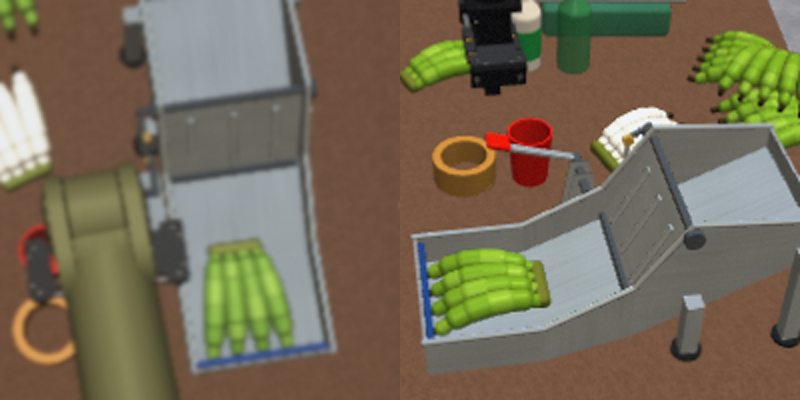

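The lid is shut (edge at (613,250) on the sloping floor), the lever is up, the bananas lie in the pan, and the cup and tape haven't moved.

```bash
python3 -c "
from cell import env
print(env.sign_off())"
```

```text
the job is handed in; nothing more can be done
None
```

The job is handed in: the bananas are in the pan, the lid came down gently and looks fully shut, and the arm is clear; the sign-off gave no verdict.

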